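# Put the headphones on charge

### The arm

A 7-joint arm with a two-finger parallel gripper is mounted at the origin on the work surface. World frame = base frame: x ahead of the robot, y to its left, z up, the work surface at z = 0. Lengths are in m, angles in rad, forces in N, time in s.
With the tool pointing down it reaches from about 0.35 to 0.9 m from the base axis. Payload 7.2 kg.
Tool frame: the origin (TCP) lies at the very end of the fingers, on their centre line; the grasp point (between the pads) lies robot.tcp_to_grasp behind it (robot.tcp_to_grasp is the distance from the TCP to the grasp point, in m); z points along the fingers, y is the line along which they close (so a half turn about z gives the same grasp; the last joint's range is limited). The gripper opens to 85 mm and grips with 20 to 120 N. Pads are 22 mm wide; open, the fingers measure 114 mm over their backs; the gripper's body (76 mm by 85 mm) begins 54 mm behind the grasp point. The pads swing forward as they close: fully open they stand 13 mm farther back than shut.
Start: joints at [-1.171, 0.411, -0.013, 1.596, 0.006, 1.134, -0.082], TCP at [0.282, 0.558, 0.231] pointing down, gripper open.
Joint ranges: [-2.95, 2.95], [-0.29, 1.99], [-1.47, 1.44], [0.14, 2.54], [-1.03, 4.17], [0.13, 1.85], [-2.86, 2.86]. Speed limits (rad/s): [2.39, 2.39, 3.01, 3.01, 3.14, 3.14, 3.14].

### API

Orientations are given as a unit quaternion [x, y, z, w].
In Python, from rig import robot gives the robot as it stands.
- The arm moves only by the tool arm_command, never from a script. Its argument "rows" is a list that holds one entry, the list of rows, each a list of 7 numbers: the shift along the tool's x, y, z in m, then the turn, a rotation vector about the tool's x, y, z in degrees, then the opening, from -1 (shut) to 1 (fully open). In form: [[[tx, ty, tz, wx, wy, wz, claw], ...]]. A call has 1 to 20 rows; each row shifts and turns the commanded pose from where the row before left it, along the tool's axes as they then stand; what a row does not reach is not made up. A row lasts 1/10 s, in which the tool goes at most 50 mm and 8.59 degrees, less where a joint would pass 70% of its speed; a pose out of reach is approached as far as the arm can. A call with a gripper value outside its range is refused whole. The fingers move at their own pace and stop on an object; "newtons" is the grip in N (left out, the last holds). Time passes only in rows, so rows that do not move let the fingers close. It gives the time, the measured TCP pose, the force, the opening and the grip force at its end, in the units of the state.
- robot.observe(): the state, without advancing time (a new reading comes with each control period).
- robot.grab_frame(name): name is "side" or "top"; returns a dict with "pixels" (400x640x3 uint8, red, green, blue), "fx", "fy", "cx", "cy" (pixels), "distortion" ([k1, k2, p1, p2, k3] as OpenCV has them; the pictures are not rectified), "eye" and "rotation" of the camera in the world. Camera axes: x right, y up, looking along -z (the intrinsics and any distortion apply to the point x, -y, -z); pixel columns grow to the right and rows downward; lengths in m; the calibration is good to about 2 mm. A picture is of the moment at which its call begins. There is no depth.
- robot.sign_off(): hands the job in; it is judged then, once.
Trained networks look in a picture, given as the dict that the camera call returned (one of the last four; its "shot" number tells which), for a name from the list of things; names that differ only in an ending like _2 or _b are one class to them, and where a whole thing is asked for, a point or a joint stands for the part that bears it (a point fixed in the world has none). Each returns a list of dicts, best first, with "conf" (0 to 1); they miss things now and then, are a little off and sometimes report something else, mostly with a low value. They report only what shows in the picture. A call takes as long as a camera call.
- robot.look_for(picture, name): "location" ([x, y, z] in m, in world coordinates, good to about 4 mm: the middle of the surface that is visible of it).
- robot.regions_of(picture, name): "region" (400x640 bool, what is visible of it).
- robot.pinpoint(picture, name): "location" ([x, y, z] in m, in world coordinates, good to about 4 mm: a listed point, or the origin of a listed thing).
The state is a dict: "time_s": time; "joint_pos": joint angles; "qvel": joint speeds; "effort": joint torques, N m; "position": TCP position; "tool_rot": TCP orientation; "wrist_force": force on the tool from outside, world axes, zero at the start; "ft_torque": the same for the moment, N m; "finger_gap": finger opening in m; "grip_force": force on a finger pad.
Only numpy, scipy, OpenCV 4.12 (cv2) and the standard library are available. Lean on these libraries where they do the work, as an engineer would, in place of code of your own. Each camera call takes 0.05 s, during which the arm holds its last target. There are 200 camera calls.

### The job

Lift the tan leather headphones over the turned-up end of their brass hook and off it, without wrenching at the hook, and lower them gently into the charging dock so that both ear cups sit fully down in the two pockets with the band upright. Then flick the dock's brass switch lever all the way over to the side with the green dot. Let go, and leave the black headphones and the other things on the desk undisturbed.

Things in the scene. Friction and masses are not known exactly. Their poses are not given: they have to be found in the camera images.
- headphones: tan leather headphones, brown cups with a brass disc, about 0.28 kg. Origin midway between the cups' undersides; z up, y from cup to cup, x across the band; a half turn about z changes nothing. Flat-bottomed cups 70 (x) x 36 (y) x 90 mm high, centres at y = +-62 mm, 160 wide over all; the arch over them is 180 high. They hang on the arm of stand, band across it, free to swing
- headphones_pad (a point): centre of their top pad, 170 mm above their origin: where to grip, fingers closing along the headphones' x. Pad 34 (x) x 62 (y) x 20 mm thick. Hanging, its underside lies on the hook arm 10 mm below this point (fingertips must stay above the arm), with 39 mm or more free along the arm on each side of it. The point's axes are those of the headphones
- stand: brass hook stand of the tan headphones, fixed, left or right; foot 190 x 130 x 16 mm. Origin at desk level under the hook arm's middle. The arm, a level bar along x, 20 wide, 10 thick, has its top 235 above the desk; at x = -69 mm its end (8 thick) turns up 20 mm above that, this open end towards the robot; at x = +85 mm the post (16 dia.) carries it. Headphones' x lies along the arm (to 0.1 rad)
- dock: charging dock, fixed: walnut plate 18 mm thick, x -155 to +65, y -105 to +105 mm, with two dark pockets side by side at y = +-62 mm. Origin at desk level midway between the pockets; x roughly away from the robot. Pocket floors 75 (x) x 41 (y) mm, 18 above the desk; the walls lean outward up to 47 above the desk, to a mouth about 94 x 60 that guides the cups in
- dock_seat (a point): point midway between the two pockets at the height of their floors, 18 mm above the desk, with the dock's axes: the headphones' origin belongs here, their y along the dock's y (either way round)
- switch (a joint): toggle lever on a dark block (50 along dock x, 70 along y, top 43 mm above the desk) at dock x = -115, y = 0 mm, in front of the pockets. 0 rad leans to the dock's -y (off, white dot), 1.0 to +y (on, green dot; end stop). Starts at 0 to 0.12, stays where left, under 2 N at the ball. Its axis runs along the dock's x, 40 mm above the desk
- switch_tip (a point): centre of the brass ball (26 mm dia.) at the end of the switch lever, 75 mm from the lever's axis; the steel rod below it is 10 mm thick
- spare_headphones: black headphones with steel discs, to be left alone: same shape and origin as the tan ones, hanging on the other stand
- spare_stand: the identical stand of the black headphones, fixed; foot 190 x 130 x 16 mm. Origin at desk level under the hook arm's middle. The arm, a level bar along x, 20 wide, 10 thick, has its top 235 above the desk; at x = -69 mm its end (8 thick) turns up 20 mm above that, this open end towards the robot; at x = +85 mm the post (16 dia.) carries it
- mug: blue ceramic mug, 82 mm dia., 95 high, origin under its centre, beyond the dock; leave alone
- notebook: dark red notebook 105 x 148 x 18 mm lying near the robot, origin under its centre; leave alone
- case: brown spectacle case 62 x 160 x 36 mm lying near the robot, origin under its centre; leave alone
- clock: round brass desk clock on a wooden foot, 100 wide, 108 high, origin under its foot, beyond the dock; leave alone
- pen_pot: light brown pen pot, 76 mm dia., 100 high, origin under its centre, beyond the dock; leave alone

How it is judged:
On the way, in this order (a step that is already met when the one before it is completed fails the run):
1. the tan headphones are lifted clear above the hook (z of headphones in the frame of stand above 0.094 m and contact force between headphones and stand below 0.1 N), for 0.1 s.
2. both cups sit fully down in the dock's pockets, band upright (horizontal distance between headphones and dock_seat below 0.008 m and z of headphones in the frame of dock_seat below 0.005 m and angle between headphones's own z axis and vertical below 0.1 rad), for 0.2 s.
3. the switch lever is over to the green side (value of joint switch above 0.85 rad), for 0.1 s.
At the end, for the whole second after the job is handed in: The tan headphones stand at rest in the dock: origin within 8 mm of the seat point horizontally and no more than 5 mm above the pocket floors, tilted less than 0.1 rad; the switch lever is beyond 0.85 rad (of 1.0) on the green side (all of step 2 and value of joint switch above 0.85 rad and linear speed of headphones below 0.02 m/s); the robot touches nothing.
It fails at once if the headphones are wrenched against their hook stand (over 40 N) (contact force between headphones and stand above 40 N).
It fails at once if the headphones are dropped or rammed into the dock (over 40 N) (contact force between headphones and dock above 40 N).
It fails at once if the black headphones or another thing on the desk is moved more than 30 mm (distance of any of spare_headphones, mug, notebook, case, clock, pen_pot from where it was at the start of the episode above 0.03 m).
It also fails if it takes over 62 s, if anything falls off the work surface, if the arm or the gripper's body presses on something with over 40 N, if the wrist force passes 120 N, or if a joint passes its speed limit or range.

## Working session

There is one attempt and no reset: what is moved stays moved. The work goes in short steps, Python scripts to look and compute and a tool call to move; the robot and the scene stay as the last step left them, time stands still between calls to the robot, and variables do not carry over. Pictures are saved under pics/ and viewed, at most 10 in all, crops included, and the job is handed in when it is done.

Besides the shell and the picture viewer there is one more tool, called after ">>>" by a JSON object that holds its "api" and its "payload", one argument or row to a line. arm_command: Moves the arm, as the interface text tells. Its arguments: {"type":"object","properties":{"rows":{"type":"array","items":{"type":"array","items":{"type":"array","items":{"type":"number"}}}},"newtons":{"type":"number"}},"required":["rows"]}

```bash
mkdir -p pics; ls
cat > h.py <<'E'
import numpy as np, cv2
from rig import robot
from scipy.spatial.transform import Rotation as R
def rot(f):
    r=np.array(f["rotation"],float)
    return r if r.shape==(3,3) else R.from_quat(r).as_matrix()
def proj(f,P):
    c=(np.atleast_2d(P)-np.array(f["eye"]))@rot(f)
    c=c*[1,-1,-1]
    K=np.array([[f["fx"],0,f["cx"]],[0,f["fy"],f["cy"]],[0,0,1.]])
    return cv2.projectPoints(c.reshape(-1,1,3),np.zeros(3),np.zeros(3),K,np.array(f["distortion"],float))[0][:,0]
def ray(f,uv):
    K=np.array([[f["fx"],0,f["cx"]],[0,f["fy"],f["cy"]],[0,0,1.]])
    p=cv2.undistortPoints(np.array(uv,float).reshape(-1,1,2),K,np.array(f["distortion"],float))[:,0]
    d=np.c_[p[:,0],-p[:,1],-np.ones(len(p))]@rot(f).T
    return np.array(f["eye"]),d
def atz(f,uv,z):
    e,d=ray(f,uv); return e+d*((z-e[2])/d[:,2])[:,None]
def save(f,n): cv2.imwrite(f"pics/{n}.png",cv2.cvtColor(f["pixels"],cv2.COLOR_RGB2BGR))
E
python3 - <<'E'
from h import *
np.set_printoptions(precision=4,suppress=True)
print(robot.tcp_to_grasp, {k:v for k,v in robot.observe().items() if k in("position","tool_rot","finger_gap","time_s","wrist_force")})
for n in("top","side"):
    f=robot.grab_frame(n); save(f,n+"0"); print(n,f["eye"],f["rotation"],f["fx"])
    for t in("headphones","headphones_pad","stand","dock","dock_seat","switch_tip","spare_headphones","spare_stand","mug","clock","pen_pot","notebook","case"):
        print(t,[(np.array(d["location"]).round(4).tolist(),round(d["conf"],2)) for d in robot.pinpoint(f,t)[:2]])
E
```

```text
pics
0.0187 {'time_s': 0.0, 'position': array([0.2816, 0.5574, 0.2304]), 'tool_rot': array([ 0.2318,  0.9728, -0.0008, -0.0001]), 'wrist_force': array([0.0418, 0.8848, 0.3632]), 'finger_gap': 0.0851817309553121}
top [0.5032 0.0102 1.1939] [ 0.0135 -0.0273 -0.7003  0.7132] 366.42673208545364
headphones [([0.5764, 0.3684, 0.0716], 0.88), ([0.7727, 0.1962, -0.0029], 0.6)]
headphones_pad [([0.5786, 0.3649, 0.2433], 0.89)]
stand [([0.5834, 0.3654, 0.0002], 0.6)]
dock [([0.5844, 0.0169, -0.0001], 0.92)]
dock_seat [([0.5831, 0.0187, 0.0195], 0.6)]
switch_tip [([0.4633, 0.0208, 0.1094], 0.58)]
spare_headphones [([0.5101, -0.287, 0.0699], 0.74)]
spare_stand [([0.515, -0.2922, -0.0027], 0.9), ([0.507, -0.2885, 0.0714], 0.53)]
mug [([0.772, 0.194, 0.0009], 0.72)]
clock [([0.7758, -0.1951, 0.0015], 0.63)]
pen_pot [([0.7968, 0.022, 0.001], 0.69), ([0.584, 0.3625, -0.0024], 0.39)]
notebook [([0.3115, 0.2618, -0.0005], 0.72)]
case [([0.3145, -0.2673, -0.0022], 0.68)]
side [ 0.3713 -0.8651  0.7495] [ 0.4723 -0.0486 -0.0833  0.8762] 403.06326241815583
headphones [([0.5793, 0.3652, 0.0729], 0.78), ([0.5849, 0.0175, -0.0034], 0.5)]
headphones_pad [([0.5836, 0.3692, 0.2459], 0.88)]
stand [([0.5855, 0.3673, -0.0037], 0.71)]
dock [([0.584, 0.019, -0.0016], 0.71)]
dock_seat [([0.5812, 0.0185, 0.0155], 0.98)]
switch_tip [([0.3162, -0.267, 0.0015], 0.66), ([0.4604, 0.0215, 0.1106], 0.6)]
spare_headphones [([0.5109, -0.2952, 0.0725], 0.7), ([0.5824, 0.017, 0.0187], 0.7)]
spare_stand [([0.5128, -0.2949, 0.0001], 0.59)]
mug [([0.7685, 0.1943, -0.0015], 0.7)]
clock [([0.7707, -0.2002, 0.0016], 0.62), ([0.7913, 0.0247, -0.0025], 0.56)]
pen_pot [([0.7927, 0.0242, -0.0016], 0.87), ([0.5871, 0.0172, -0.0005], 0.28)]
notebook []
case [([0.3128, -0.2673, 0.0005], 0.87)]
```

View pics/top0.png

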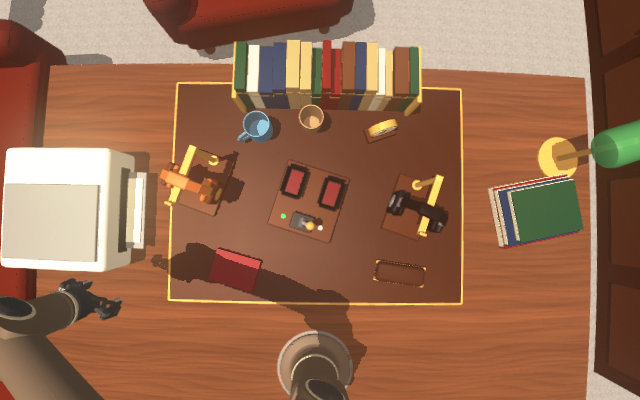

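View pics/side0.png

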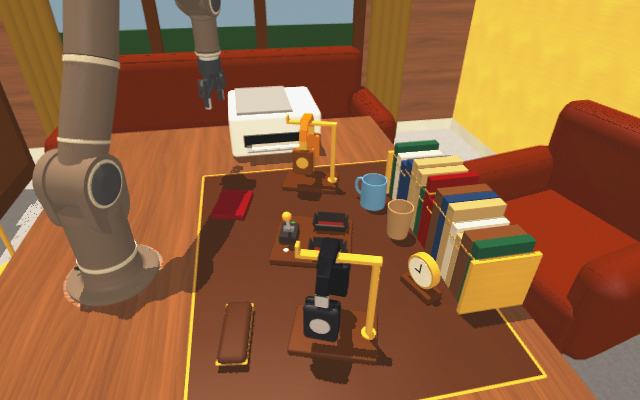

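```bash
cat > fit.py <<'E'
from h import *
from scipy.optimize import minimize
np.set_printoptions(precision=4,suppress=True)
def box(x0,x1,y0,y1,z0,z1): return np.array([[x,y,z] for x in(x0,x1) for y in(y0,y1) for z in(z0,z1)])/1000
def T(P,x,y,a,z=0): 
    c,s=np.cos(a),np.sin(a); return P@np.array([[c,s,0],[-s,c,0],[0,0,1]])+[x,y,z]
DOCK=[box(-155,65,-105,105,0,18)]
FOOT=None
PH=[box(-35,35,44,80,0,90),box(-35,35,-80,-44,0,90),box(-17,17,-31,31,160,180)]
def sil(f,boxes,p,z=0):
    m=np.zeros((1600,2560),np.uint8)
    for b in boxes:
        h=cv2.convexHull((proj(f,T(b,*p,z))*4).astype(np.float32))
        cv2.fillConvexPoly(m,h.astype(np.int32),1)
    return cv2.resize(m.astype(np.float32),(640,400),interpolation=cv2.INTER_AREA)
E
python3 - <<'E'
from fit import *
F={n:robot.grab_frame(n) for n in("top","side")}
reg={(n,t):robot.regions_of(F[n],t)[0] for n in F for t in("dock","headphones","stand") if robot.regions_of(F[n],t)}
for k,v in reg.items(): print(k,v["conf"],v["region"].sum())
f=F["top"]
m=reg["top","dock"]["region"].astype(float)
def c(p,z=0): 
    s=sil(f,DOCK,p); return -np.minimum(s,m).sum()/np.maximum(s,m).sum()
best=min((minimize(c,[.584,.018,a],method="Nelder-Mead",options=dict(initial_simplex=[[.584,.018,a],[.592,.018,a],[.584,.026,a],[.584,.018,a+.1]])) for a in(-.4,-.2,0.)),key=lambda r:r.fun)
print("dock",best.x,best.fun)
# pocket floor centres: reddish blobs inside dock mask
im=f["pixels"].astype(int)
red=((im[...,0]>90)&(im[...,0]>2.0*im[...,1])&(m>0)).astype(np.uint8)
n,l,st,ce=cv2.connectedComponentsWithStats(red)
for i in range(1,n):
    if st[i,4]>60:
        uv=ce[i]; print("floor",uv,st[i,4],atz(f,uv,.018))
# headphones: PCA
for t in("headphones","stand"):
  for n in F:
    if (n,t) in reg:
        r=reg[n,t]["region"]; v,u=np.nonzero(r); print(n,t,u.mean(),v.mean(),u.min(),u.max(),v.min(),v.max())
big=cv2.resize(f["pixels"][120:260,140:370],None,fx=3.4,fy=3.4,interpolation=cv2.INTER_CUBIC)
for t,col in(("headphones",(0,255,0)),("stand",(0,255,255)),("dock",(255,0,255))):
    if ("top",t) in reg:
        mm=cv2.resize(reg["top",t]["region"][120:260,140:370].astype(np.uint8),None,fx=3.4,fy=3.4)
        cs,_=cv2.findContours(mm,0,2); cv2.drawContours(big,cs,-1,col,1)
cv2.imwrite("pics/crop1.png",big[...,::-1])
E
```

```text
('top', 'dock') 0.87 4419
('top', 'headphones') 0.95 1132
('top', 'stand') 0.73 1982
('side', 'dock') 0.72 2887
('side', 'headphones') 0.79 1244
('side', 'stand') 0.61 1334
dock [ 0.5798  0.0136 -0.2974] -0.9783130524066546
floor [294.3346 181.5154] 260 [[0.6005 0.075  0.018 ]]
floor [331.0036 193.4124] 274 [[ 0.5644 -0.0436  0.018 ]]
top headphones 191.09628975265016 184.02826855123675 161 223 163 203
side headphones 305.8352090032154 146.7323151125402 292 320 113 174
top stand 201.372351160444 177.05196770938446 166 233 145 215
side stand 314.20839580209895 168.69415292353824 283 338 114 192
```

View pics/crop1.png

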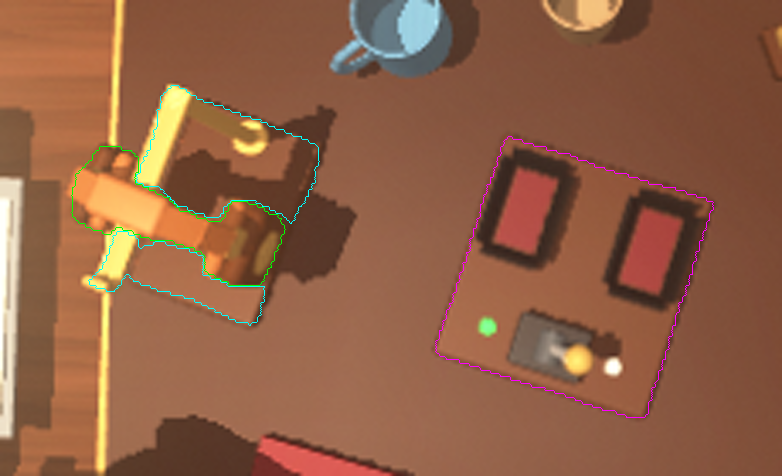

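Run:
```python
from fit import *
F={n:robot.grab_frame(n) for n in("top","side")}
M={n:robot.regions_of(F[n],"headphones")[0]["region"].astype(float) for n in F}
bridge=[np.vstack([box(-12,12,s*25-6,s*25+6,160,176),box(-12,12,s*62-6,s*62+6,85,95)]) for s in(1,-1)]
bridge=[np.vstack([box(-12,12,min(s*20,s*45),max(s*20,s*45),150,175)]) for s in(1,-1)]+[box(-12,12,min(s*45,s*72),max(s*45,s*72),90,160) for s in(1,-1)]
def c(p):
    t=0
    for n in F:
        s=sil(F[n],PH+bridge,p[:3],.075); t-=np.minimum(s,M[n]).sum()/np.maximum(s,M[n]).sum()
    return t
r=min((minimize(c,[.579,.366,a],method="Nelder-Mead",options=dict(initial_simplex=[[.579,.366,a],[.585,.366,a],[.579,.372,a],[.579,.366,a+.1]])) for a in(-.5,-.3,-.1)),key=lambda r:r.fun)
print("phones",r.x,r.fun)
f=F["top"]
e=atz(f,[[168.8,202.9],[192.4,147]],[.245]); print("arm",e, np.arctan2(*(e[1]-e[0])[[1,0]]))
for n in F:
  for t in("headphones_pad","switch_tip"):
    print(n,t,[(np.array(d["location"]).round(4),d["conf"]) for d in robot.pinpoint(F[n],t)[:2]])
f=F["side"]; im=f["pixels"].astype(int); 
D=np.array([[.0,.062,.018],[0,-.062,.018],[-.115,0,.043]]); print(proj(f,T(D,.582,.017,-.296)))
```

```text
phones [ 0.5809  0.3692 -0.3425] -1.645790005144172
arm [[0.5198 0.3891 0.245 ]
 [0.6677 0.3325 0.245 ]] -0.3656060361033076
top headphones_pad [(array([0.577 , 0.3638, 0.2404]), 0.57), (array([0.5819, 0.0164, 0.0184]), 0.17)]
top switch_tip [(array([0.4631, 0.0225, 0.1122]), 0.59)]
side headphones_pad [(array([0.583 , 0.3701, 0.2453]), 0.96), (array([ 0.5113, -0.2939,  0.0762]), 0.25)]
side switch_tip [(array([0.4633, 0.0205, 0.1085]), 0.65)]
[[329.808  225.2345]
 [326.3834 252.3233]
 [288.3559 228.5537]]
```

>>> {"api": "arm_command", "payload": {
  "rows": [
    [[0,0,-0.01,0,0,8.33,0.4],[0,0,-0.01,0,0,8.33,0.4],[0,0,-0.01,0,0,8.33,0.4],[0,0,-0.01,0,0,8.33,0.4],[0,0,-0.01,0,0,8.33,0.4],[0,0,-0.01,0,0,8.33,0.4],[0,0,-0.01,0,0,8.33,0.4],[0,0,-0.01,0,0,8.33,0.4],[0,0,-0.01,0,0,8.33,0.4],[0,0,-0.01,0,0,8.33,0.4],[-0.0076,0.0346,0,0,0,0,0.4],[-0.0076,0.0346,0,0,0,0,0.4],[-0.0076,0.0346,0,0,0,0,0.4],[-0.0076,0.0346,0,0,0,0,0.4],[-0.0076,0.0346,0,0,0,0,0.4],[-0.0076,0.0346,0,0,0,0,0.4],[-0.0076,0.0346,0,0,0,0,0.4],[-0.0076,0.0346,0,0,0,0,0.4],[-0.0076,0.0346,0,0,0,0,0.4],[-0.0076,0.0346,0,0,0,0,0.4]]
  ],
  "newtons": 40
}}

```text
time_s: 4.5
position: [0.5817, 0.3668, 0.3314]
tool_rot: [0.82, 0.573, 0.0, -0.0]
wrist_force: [0.6, 0.5, -1.3]
finger_gap: 0.0596
grip_force: 0.0
```

```bash
cat > st.py <<'E'
from h import *
np.set_printoptions(precision=4,suppress=True)
def st(goal=None,yaw=None):
    s=robot.observe(); m=R.from_quat(s["tool_rot"]).as_matrix()
    print("t",round(s["time_s"],2),"p",s["position"],"yaw_y",np.arctan2(m[1,1],m[0,1]).round(4),"z",m[:,2],"F",s["wrist_force"],"gap",round(s["finger_gap"],4),"grip",s["grip_force"])
    if goal is not None: print("shift",m.T@(np.array(goal)-s["position"]))
    if yaw is not None: print("turn deg",np.degrees(np.arctan2(m[1,1],m[0,1])-yaw))
E
python3 - <<'E'
from st import *
st([.5805,.367,.238],-.35)
for n in("side","top"):
    f=robot.grab_frame(n)
    print([(np.array(d["location"]).round(4),d["conf"]) for d in robot.pinpoint(f,"headphones_pad")[:2]],proj(f,[.5805,.367,.245]))
    a,b,c,d=(60,200,230,400) if n=="side" else (120,260,120,290)
    cv2.imwrite("pics/%s1.png"%n,cv2.resize(f["pixels"][a:b,c:d],None,fx=4,fy=4)[...,::-1])
E
```

```text
t 4.5 p [0.5817 0.3668 0.3314] yaw_y -0.3506 z [ 0.      0.0002 -1.    ] F [ 0.5644  0.5112 -1.3146] gap 0.0596 grip 0.0
shift [-0.0002 -0.0012  0.0934]
turn deg -0.03267823264255526
[(array([0.5836, 0.3725, 0.2449]), 0.78)] [[306.2959 117.8975]]
[(array([0.5792, 0.3697, 0.2424]), 0.88), (array([ 0.7729, -0.1989,  0.0001]), 0.54)] [[178.033  179.8558]]
```

View pics/side1.png

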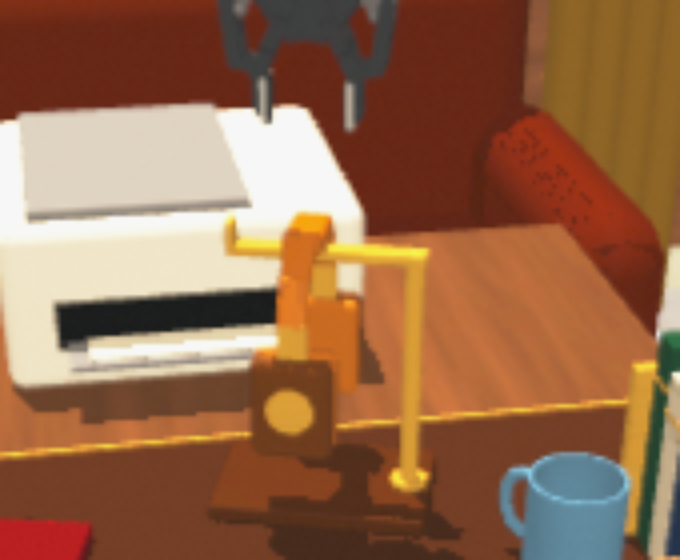

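The picture shows the open fingers (crop ~264 and 350, 115) straddling the pad (crop ~310, 225), inside the upturned end (230, 220) and the post (420). Descending.

>>> {"api": "arm_command", "payload": {
  "rows": [
    [[0.0002,-0.001,0.012,0,0,0,0.4],[0,0,0.012,0,0,0,0.4],[0,0,0.012,0,0,0,0.4],[0,0,0.012,0,0,0,0.4],[0,0,0.012,0,0,0,0.4],[0,0,0.01,0,0,0,0.4],[0,0,0.01,0,0,0,0.4],[0,0,0.007,0,0,0,0.4],[0,0,0.005,0,0,0,0.4],[0,0,0,0,0,0,0.4],[0,0,0,0,0,0,0.4]]
  ]
}}

```text
time_s: 5.8
position: [0.58, 0.3682, 0.2396]
tool_rot: [0.82, 0.573, 0.0, 0.0]
wrist_force: [0.6, 0.1, 0.9]
finger_gap: 0.0597
grip_force: 0.0
```

>>> {"api": "arm_command", "payload": {
  "rows": [
    [[0,0,0.001,0,0,0,-1],[0,0,0,0,0,0,-1],[0,0,0,0,0,0,-1],[0,0,0,0,0,0,-1],[0,0,0,0,0,0,-1],[0,0,0,0,0,0,-1],[0,0,0,0,0,0,-1],[0,0,0,0,0,0,-1]]
  ],
  "newtons": 40
}}

```text
time_s: 6.6
position: [0.5801, 0.3682, 0.2389]
tool_rot: [0.82, 0.573, 0.001, 0.0]
wrist_force: [0.5, -0.8, 5.4]
finger_gap: 0.0332
grip_force: 41.3
```

>>> {"api": "arm_command", "payload": {
  "rows": [
    [[0,0,-0.002,0,0,0,-1],[0,0,-0.003,0,0,0,-1],[0,0,-0.004,0,0,0,-1],[0,0,-0.005,0,0,0,-1],[0,0,-0.006,0,0,0,-1],[0,0,-0.007,0,0,0,-1],[0,0,-0.008,0,0,0,-1],[0,0,-0.008,0,0,0,-1],[0,0,0,0,0,0,-1],[0,0,0,0,0,0,-1],[0,0,0,0,0,0,-1],[0,0,0,0,0,0,-1]]
  ]
}}

```text
time_s: 7.8
position: [0.5796, 0.368, 0.2808]
tool_rot: [0.82, 0.573, -0.0, -0.0]
wrist_force: [-0.4, 0.1, -3.4]
finger_gap: 0.0331
grip_force: 40.3
```

Run:
```python
from st import *
st()
for n in("side","top"):
    f=robot.grab_frame(n)
    for t in("headphones","headphones_pad"): print(n,t,[(np.array(d["location"]).round(4),d["conf"]) for d in robot.pinpoint(f,t)[:1]])
    if n=="side": cv2.imwrite("pics/%s2.png"%n,cv2.resize(f["pixels"][60:200,230:400],None,fx=4,fy=4)[...,::-1])
```

```text
t 7.8 p [0.5796 0.368  0.2808] yaw_y -0.3508 z [-0.0007 -0.0004 -1.    ] F [-0.3986  0.0553 -3.4359] gap 0.0331 grip 40.328763127326965
side headphones [(array([0.5835, 0.3674, 0.1149]), 0.74)]
side headphones_pad [(array([0.5797, 0.3706, 0.2879]), 0.74)]
top headphones [(array([0.5765, 0.3681, 0.1179]), 0.84)]
top headphones_pad [(array([0.5783, 0.3677, 0.2854]), 0.73)]
```

View pics/side2.png

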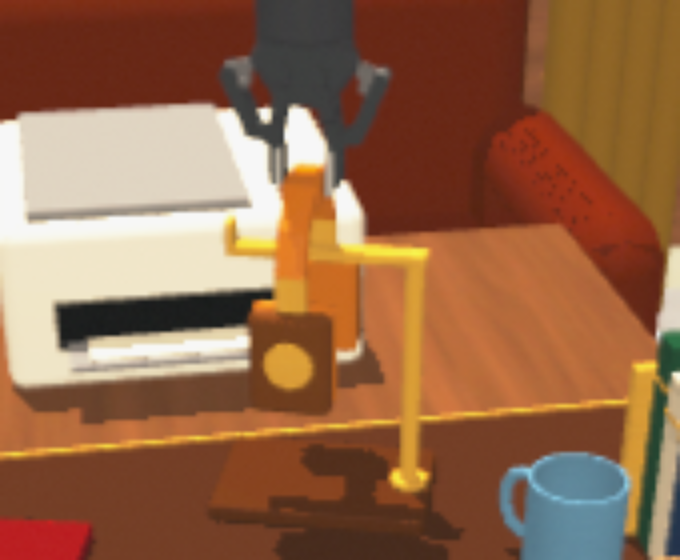

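>>> {"api": "arm_command", "payload": {
  "rows": [
    [[0,-0.005,-0.004,0,0,0,-1],[0,-0.012,-0.004,0,0,0,-1],[0,-0.018,-0.004,0,0,0,-1],[0,-0.02,-0.004,0,0,0,-1],[0,-0.02,-0.004,0,0,0,-1],[0,-0.02,-0.006,0,0,0,-1],[0,-0.02,-0.008,0,0,0,-1],[0,-0.018,-0.01,0,0,0,-1],[0,-0.012,-0.01,0,0,0,-1],[0,-0.005,-0.01,0,0,0,-1],[-0.006,0,-0.006,0,0,0,-1],[-0.012,0,0,0,0,0,-1],[-0.018,0,0,0,0,0,-1],[-0.024,0,0,0,0,0,-1],[-0.028,0,0,0,0,0,-1],[-0.028,0,0,0,0,0,-1],[-0.028,0,0,0,0,0,-1],[-0.02,0,0,0,0,0,-1],[-0.012,0,0,0,0,0,-1],[-0.004,0,0,0,0,0,-1]]
  ]
}}

```text
time_s: 10.1
position: [0.3771, 0.2487, 0.3513]
tool_rot: [0.82, 0.572, 0.0, -0.0]
wrist_force: [-0.2, 0.9, -2.5]
finger_gap: 0.0333
grip_force: 40.4
```

Run:
```python
from st import *
st([.582,.017,.35],-.296)
```

```text
t 10.1 p [0.3771 0.2487 0.3513] yaw_y -0.3533 z [ 0.      0.0004 -1.    ] F [-0.2361  0.9239 -2.5305] gap 0.0333 grip 40.35198211669922
shift [-0.1465  0.2724  0.0012]
turn deg -3.281892470408738
```

>>> {"api": "arm_command", "payload": {
  "rows": [
    [[-0.004,0.007,0,0,0,0,-1],[-0.008,0.014,0,0,0,0,-1],[-0.012,0.022,0,0,0,0,-1],[-0.014,0.027,0,0,0,0,-1],[-0.014,0.027,0,0,0,0,-1],[-0.014,0.027,0,0,0,0,-1],[-0.014,0.027,0,0,0,0,-1],[-0.014,0.027,0,0,0,0,-1],[-0.014,0.027,0,0,0,0,-1],[-0.014,0.024,0,0,0,0,-1],[-0.012,0.022,0,0,0,0,-1],[-0.008,0.014,0,0,0,-1,-1],[-0.0045,0.0074,0,0,0,-1,-1],[0,0,0,0,0,-1.2,-1],[0,0,0,0,0,0,-1],[0,0,0,0,0,0,-1],[0,0,0,0,0,0,-1]]
  ]
}}

```text
time_s: 11.8
position: [0.5825, 0.0203, 0.3513]
tool_rot: [0.803, 0.596, 0.0, -0.0]
wrist_force: [0.4, 0.2, -2.2]
finger_gap: 0.033
grip_force: 40.4
```

Run:
```python
from fit import *
from st import st
st([.582,.017,.35],-.296)
for n in("side","top"):
    f=robot.grab_frame(n)
    for t in("headphones","headphones_pad","dock_seat"): print(n,t,[(np.array(d["location"]).round(4),round(d["conf"],2)) for d in robot.pinpoint(f,t)[:2]])
    im=cv2.resize(f["pixels"],None,fx=4,fy=4)
    for P in([0,.062,.018],[0,-.062,.018]):
        h=T(np.array([P]),.582,.017,-.296); cv2.circle(im,tuple((proj(f,h)[0]*4+2).astype(int)),3,(0,255,0),-1)
    for P in([0,.062,.0],[0,-.062,.0],[0,0,.170]):
        h=T(np.array([P]),*robot.observe()["position"][:2],-.296,robot.observe()["position"][2]-.164); cv2.circle(im,tuple((proj(f,h)[0]*4+2).astype(int)),3,(0,255,255),-1)
    globals()[n]=im
a=side[480:1080,1050:1450]; b=top[520:1120,1060:1460]
cv2.imwrite("pics/both3.png",np.hstack([a,b])[...,::-1])
```

```text
t 11.8 p [0.5825 0.0203 0.3513] yaw_y -0.294 z [-0.0001  0.0003 -1.    ] F [ 0.3997  0.2101 -2.2171] gap 0.033 grip 40.3983199596405
shift [-0.0033  0.0005  0.0013]
turn deg 0.11198453347891596
side headphones [(array([0.5824, 0.018 , 0.184 ]), 0.73)]
side headphones_pad [(array([0.582 , 0.0218, 0.3576]), 0.58)]
side dock_seat [(array([0.5826, 0.0167, 0.0176]), 0.76)]
top headphones []
top headphones_pad []
top dock_seat []
```

View pics/both3.png

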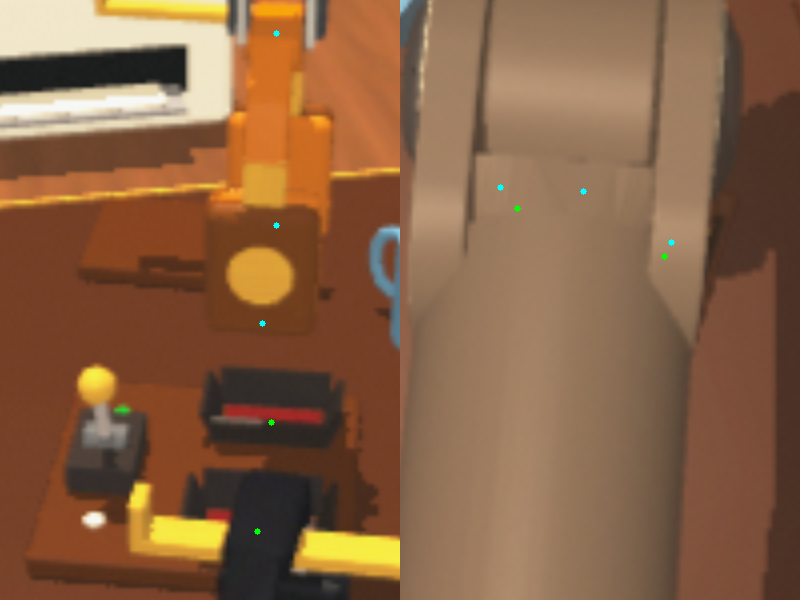

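The headphones hang upright above the dock: near cup bottom about (260, 325) above the pockets (270, 415) and (257, 530); the marks agree. Descending above the mouth first.

>>> {"api": "arm_command", "payload": {
  "rows": [
    [[-0.0033,0.0005,0.006,0,0,0,-1],[0,0,0.012,0,0,0,-1],[0,0,0.015,0,0,0,-1],[0,0,0.015,0,0,0,-1],[0,0,0.015,0,0,0,-1],[0,0,0.015,0,0,0,-1],[0,0,0.015,0,0,0,-1],[0,0,0.015,0,0,0,-1],[0,0,0.012,0,0,0,-1],[0,0,0.007,0,0,0,-1],[0,0,0,0,0,0,-1],[0,0,0,0,0,0,-1]]
  ]
}}

```text
time_s: 13.4
position: [0.5824, 0.0161, 0.2246]
tool_rot: [0.803, 0.595, 0.0, 0.0]
wrist_force: [-0.4, -0.3, -2.8]
finger_gap: 0.0332
grip_force: 40.4
```

Run:
```python
from fit import *
from st import st
st([.582,.017,.182],-.296)
f=robot.grab_frame("side")
for t in("headphones","headphones_pad","dock_seat"): print(t,[(np.array(d["location"]).round(4),round(d["conf"],2)) for d in robot.pinpoint(f,t)[:2]])
cv2.imwrite("pics/side4.png",cv2.resize(f["pixels"][150:270,260:380],None,fx=5,fy=5,interpolation=cv2.INTER_CUBIC)[...,::-1])
```

```text
t 13.4 p [0.5824 0.0161 0.2246] yaw_y -0.2951 z [ 0.0004 -0.0001 -1.    ] F [-0.4334 -0.3128 -2.8209] gap 0.0332 grip 40.38601756095886
shift [ 0.0007 -0.0006  0.0426]
turn deg 0.0533573020940338
headphones [(array([0.5821, 0.0158, 0.0589]), 0.65)]
headphones_pad [(array([0.585 , 0.0212, 0.2293]), 0.88), (array([ 0.3141, -0.2678,  0.0026]), 0.7)]
dock_seat [(array([0.5793, 0.0196, 0.0158]), 0.7), (array([ 0.7925,  0.0248, -0.0002]), 0.64)]
```

View pics/side4.png

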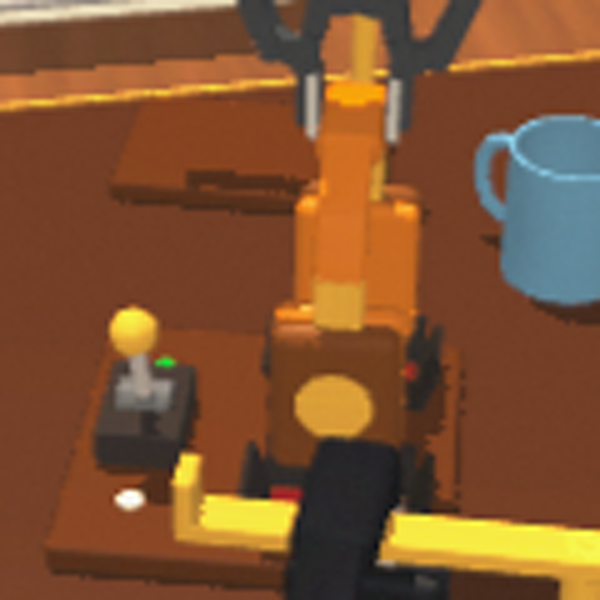

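The cup (crop ~335, 400) hangs centred between the pocket's end walls (255 and 420), just above the mouth. Lowering slowly.

>>> {"api": "arm_command", "payload": {
  "rows": [
    [[0.0005,0,0.003,0,0,0,-1],[0,0,0.003,0,0,0,-1],[0,0,0.003,0,0,0,-1],[0,0,0.003,0,0,0,-1],[0,0,0.003,0,0,0,-1],[0,0,0.003,0,0,0,-1],[0,0,0.003,0,0,0,-1],[0,0,0.003,0,0,0,-1],[0,0,0.002,0,0,0,-1],[0,0,0.002,0,0,0,-1],[0,0,0,0,0,0,-1]]
  ]
}}

```text
time_s: 14.7
position: [0.5821, 0.0167, 0.196]
tool_rot: [0.803, 0.596, -0.0, -0.0]
wrist_force: [-0.6, -1.2, -1.2]
finger_gap: 0.0335
grip_force: 40.4
```

>>> {"api": "arm_command", "payload": {
  "rows": [
    [[0,0,0.0015,0,0,0,-1],[0,0,0.0015,0,0,0,-1],[0,0,0.0015,0,0,0,-1],[0,0,0.0015,0,0,0,-1],[0,0,0.0015,0,0,0,-1],[0,0,0.0015,0,0,0,-1],[0,0,0.001,0,0,0,-1],[0,0,0.001,0,0,0,-1],[0,0,0,0,0,0,-1]]
  ]
}}

```text
time_s: 15.6
position: [0.5822, 0.0167, 0.1852]
tool_rot: [0.803, 0.596, -0.0, -0.0]
wrist_force: [0.1, 0.5, -3.8]
finger_gap: 0.0332
grip_force: 40.4
```

>>> {"api": "arm_command", "payload": {
  "rows": [
    [[0,0,0.001,0,0,0,-1],[0,0,0.001,0,0,0,-1],[0,0,0.0005,0,0,0,-1],[0,0,0,0,0,0,-1]]
  ]
}}

```text
time_s: 16.0
position: [0.5822, 0.0167, 0.1827]
tool_rot: [0.803, 0.595, -0.0, -0.0]
wrist_force: [-0.0, -0.5, -2.5]
finger_gap: 0.0327
grip_force: 40.4
```

>>> {"api": "arm_command", "payload": {
  "rows": [
    [[0,0,0.0005,0,0,0,-1],[0,0,0.0005,0,0,0,-1],[0,0,0.0005,0,0,0,-1],[0,0,0,0,0,0,-1]]
  ]
}}

```text
time_s: 16.4
position: [0.5826, 0.0166, 0.1818]
tool_rot: [0.803, 0.595, 0.0, 0.0]
wrist_force: [-1.1, -0.4, 4.1]
finger_gap: 0.0331
grip_force: 41.1
```

Contact with the floors felt. Release, then rise.

>>> {"api": "arm_command", "payload": {
  "rows": [
    [[0,0,0,0,0,0,0.0],[0,0,0,0,0,0,0.2],[0,0,0,0,0,0,0.5],[0,0,0,0,0,0,0.5],[0,0,0,0,0,0,0.5],[0,0,0,0,0,0,0.5],[0,0,-0.004,0,0,0,0.5],[0,0,-0.01,0,0,0,0.5],[0,0,-0.015,0,0,0,0.5],[0,0,-0.02,0,0,0,0.5],[0,0,-0.025,0,0,0,0.5],[0,0,-0.02,0,0,0,0.5],[0,0,0,0,0,0,0.5]]
  ]
}}

```text
time_s: 17.7
position: [0.584, 0.0163, 0.2796]
tool_rot: [0.803, 0.595, 0.003, 0.001]
wrist_force: [1.2, 0.3, -0.3]
finger_gap: 0.0639
grip_force: 0.0
```

Run:
```python
from fit import *
from st import st
st()
f=robot.grab_frame("side")
for t in("headphones","headphones_pad","dock_seat","switch_tip"): print(t,[(np.array(d["location"]).round(4),round(d["conf"],2)) for d in robot.pinpoint(f,t)[:2]])
cv2.imwrite("pics/side5.png",cv2.resize(f["pixels"][150:270,260:380],None,fx=5,fy=5,interpolation=cv2.INTER_CUBIC)[...,::-1])
print("tip on/off",T(np.array([[-.115,.075*np.sin(.5),.04+.066],[-.115,-.036,.106]]),.582,.017,-.296))
```

```text
t 17.7 p [0.584  0.0163 0.2796] yaw_y -0.2953 z [ 0.0062  0.0012 -1.    ] F [ 1.1733  0.3409 -0.2501] gap 0.0639 grip 0.0
headphones [(array([0.5864, 0.0179, 0.0161]), 0.97)]
headphones_pad []
dock_seat [(array([0.5833, 0.0175, 0.0195]), 0.78)]
switch_tip [(array([0.4617, 0.0204, 0.1112]), 0.59)]
tip on/off [[0.4825 0.0849 0.106 ]
 [0.4615 0.0161 0.106 ]]
```

View pics/side5.png

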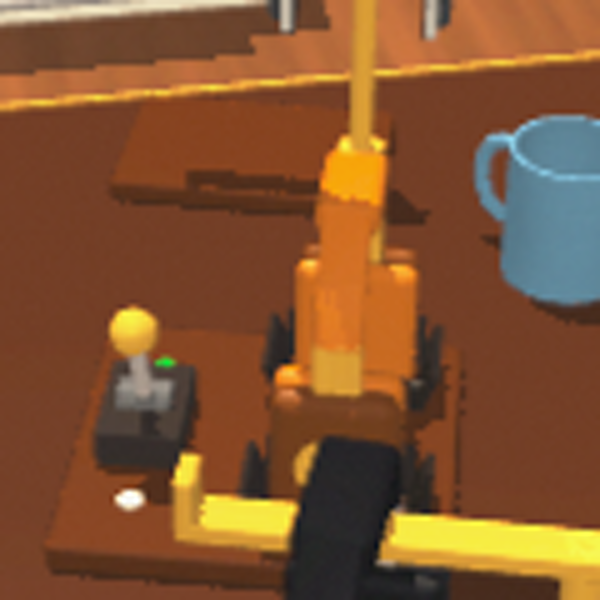

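>>> {"api": "arm_command", "payload": {
  "rows": [
    [[-0.006,-0.01,0,0,0,0,-1],[-0.012,-0.017,0,0,0,0,-1],[-0.014,-0.02,0,0,0,0,-1],[-0.014,-0.02,0,0,0,0,-1],[-0.014,-0.02,0,0,0,0,-1],[-0.012,-0.018,0,0,0,0,-1],[-0.006,-0.012,0,0,0,0,-1],[0,0,0.015,0,0,0,-1],[0,0,0.025,0,0,0,-1],[0,0,0.025,0,0,0,-1],[0,0,0.025,0,0,0,-1],[0,0,0.015,0,0,0,-1],[0,0,0,0,0,0,-1],[0,0,0,0,0,0,-1]]
  ]
}}

```text
time_s: 19.35
position: [0.4471, -0.0242, 0.1704]
tool_rot: [0.803, 0.595, -0.0, -0.0]
wrist_force: [-0.2, -0.4, -0.0]
finger_gap: 0.0
grip_force: 0.0
```

Run:
```python
from fit import *
from st import st
st([.449,-.0241,.085])
f=robot.grab_frame("side")
for t in("switch_tip",): print(t,[(np.array(d["location"]).round(4),round(d["conf"],2)) for d in robot.pinpoint(f,t)[:2]])
cv2.imwrite("pics/side6.png",cv2.resize(f["pixels"][130:270,240:380],None,fx=4,fy=4,interpolation=cv2.INTER_CUBIC)[...,::-1])
```

```text
t 19.35 p [ 0.4471 -0.0242  0.1704] yaw_y -0.2954 z [-0.0008 -0.0003 -1.    ] F [-0.2148 -0.3767 -0.0479] gap 0.0 grip 0.0
shift [0.0007 0.0018 0.0854]
switch_tip [(array([0.5834, 0.3673, 0.0001]), 0.75), (array([ 0.5142, -0.2938,  0.0012]), 0.66)]
```

View pics/side6.png

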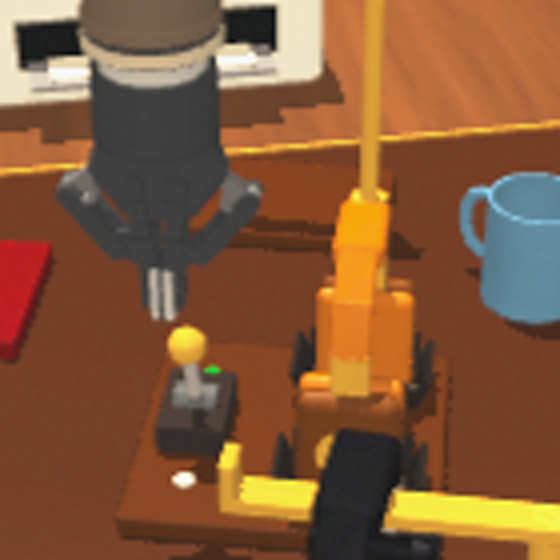

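The closed fingers (crop ~162, 315) hover on the off side of the ball (187, 345), with the headphones seated behind. Descend, then push toward +y.

>>> {"api": "arm_command", "payload": {
  "rows": [
    [[0,0.002,0.015,0,0,0,-1],[0,0,0.02,0,0,0,-1],[0,0,0.02,0,0,0,-1],[0,0,0.02,0,0,0,-1],[0,0,0.01,0,0,0,-1],[0,0,0,0,0,0,-1],[0.006,0,0,0,0,0,-1],[0.008,0,0,0,0,0,-1],[0.008,0,0,0,0,0,-1],[0.008,0,0,0,0,0,-1],[0.008,0,0,0,0,0,-1],[0.008,0,0,0,0,0,-1],[0.008,0,0,0,0,0,-1],[0.008,0,0,0,0,0,-1],[0.008,0,0,0,0,0,-1],[0.004,0,0,0,0,0,-1],[0.003,0,0,0,0,0,-1],[0,0,0,0,0,0,-1]]
  ]
}}

```text
time_s: 21.25
position: [0.472, 0.0495, 0.0852]
tool_rot: [0.803, 0.596, -0.0, -0.0]
wrist_force: [0.7, 0.7, 0.6]
finger_gap: 0.0001
grip_force: 0.0
```

```bash
cat > sw.py <<'E'
from fit import *
from st import st
g=T(np.array([[-.115,.012,.085]]),.582,.017,-.296)[0]
st(g)
for n in("side","top"):
    f=robot.grab_frame(n)
    print(n,[(np.array(d["location"]).round(4),round(d["conf"],2)) for d in robot.pinpoint(f,"switch_tip")[:3]])
E
python3 sw.py
```

```text
t 21.25 p [0.472  0.0495 0.0852] yaw_y -0.2946 z [-0.0001  0.0001 -1.    ] F [0.7028 0.673  0.5695] gap 0.0001 grip 0.0
shift [ 0.013  -0.0002  0.0002]
side []
top [(array([ 0.3118,  0.2652, -0.0028]), 0.68)]
```

Continue 11 mm, then feel for the stop.

>>> {"api": "arm_command", "payload": {
  "rows": [
    [[0.004,0,0,0,0,0,-1],[0.004,0,0,0,0,0,-1],[0.003,0,0,0,0,0,-1],[0,0,0,0,0,0,-1]]
  ]
}}

```text
time_s: 21.85
position: [0.4752, 0.0599, 0.0852]
tool_rot: [0.803, 0.596, -0.0, 0.0]
wrist_force: [-0.2, -2.3, 0.4]
finger_gap: 0.0001
grip_force: 0.4
```

```bash
python3 sw.py
```

```text
t 21.85 p [0.4752 0.0599 0.0852] yaw_y -0.2944 z [-0.0001 -0.0003 -1.    ] F [-0.2296 -2.3066  0.3573] gap 0.0001 grip 0.4347465536557138
shift [ 0.0021 -0.0003  0.0002]
side []
top []
```

>>> {"api": "arm_command", "payload": {
  "rows": [
    [[0.001,0,0,0,0,0,-1],[0.001,0,0,0,0,0,-1],[0.001,0,0,0,0,0,-1],[0,0,0,0,0,0,-1]]
  ]
}}

```text
time_s: 22.45
position: [0.4754, 0.0606, 0.0851]
tool_rot: [0.804, 0.595, -0.001, 0.0]
wrist_force: [-2.1, -7.7, 2.2]
finger_gap: 0.0002
grip_force: 3.7
```

End stop reached. Back off and rise.

>>> {"api": "arm_command", "payload": {
  "rows": [
    [[-0.008,0,0,0,0,0,-1],[-0.015,0,0,0,0,0,-1],[-0.02,0,0,0,0,0,-1],[-0.02,0,0,0,0,0,-1],[0,0,-0.02,0,0,0,-1],[0,0,-0.03,0,0,0,-1],[0,0,-0.03,0,0,0,-1],[0,0,-0.03,0,0,0,-1],[0,-0.02,-0.03,0,0,0,-1],[0,-0.03,-0.02,0,0,0,-1],[0,-0.02,0,0,0,0,-1],[0,0,0,0,0,0,-1],[0,0,0,0,0,0,-1]]
  ]
}}

```text
time_s: 23.75
position: [0.3908, 0.0224, 0.2455]
tool_rot: [0.803, 0.596, 0.001, -0.0]
wrist_force: [0.3, -0.4, 1.3]
finger_gap: -0.0
grip_force: 0.0
```

```bash
python3 sw.py
python3 - <<'E'
from fit import *
f=robot.grab_frame("side")
for t in("headphones","dock_seat","switch_tip","spare_headphones","mug","case"): print(t,[(np.array(d["location"]).round(4),round(d["conf"],2)) for d in robot.pinpoint(f,t)[:2]])
cv2.imwrite("pics/side7.png",cv2.resize(f["pixels"][130:270,240:380],None,fx=4,fy=4,interpolation=cv2.INTER_CUBIC)[...,::-1])
E
```

```text
t 23.75 p [0.3908 0.0224 0.2455] yaw_y -0.2945 z [ 0.0011  0.0016 -1.    ] F [ 0.3015 -0.3707  1.3492] gap -0.0 grip 0.0
shift [0.0622 0.0695 0.1607]
side [(array([0.4823, 0.0854, 0.1067]), 0.65), (array([0.5808, 0.0185, 0.0171]), 0.55)]
top [(array([0.481 , 0.0817, 0.1076]), 0.6)]
headphones [(array([0.586 , 0.0176, 0.0171]), 0.65)]
dock_seat [(array([0.5835, 0.0156, 0.0202]), 0.71), (array([ 0.3125, -0.2692,  0.0027]), 0.35)]
switch_tip [(array([ 0.5847,  0.3694, -0.0034]), 0.74), (array([0.4782, 0.0863, 0.1075]), 0.56)]
spare_headphones [(array([ 0.5127, -0.2935,  0.0743]), 0.96)]
mug [(array([ 0.7728,  0.1926, -0.0002]), 0.69)]
case [(array([ 0.3149, -0.2675,  0.0003]), 0.86)]
```

View pics/side7.png

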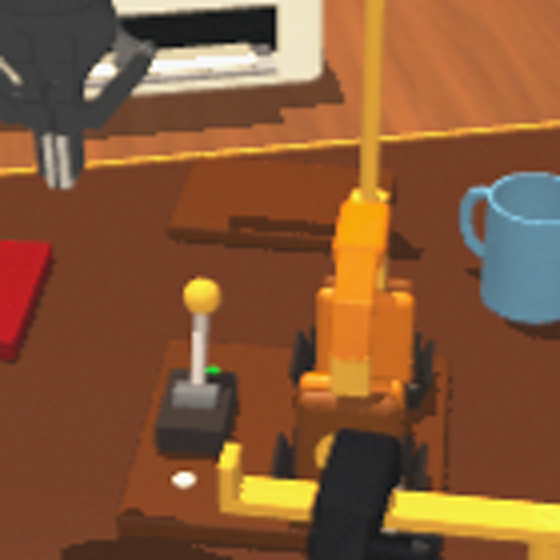

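The ball (crop ~202, 296) has moved over to the green side, matching the expected "on" tip position (0.4825, 0.0849, 0.106). The headphones stand upright in the pockets and the arm is clear.

```bash
python3 -c "
from rig import robot
print(robot.sign_off())"
```

```text
the job is handed in; nothing more can be done
None
```

The job is handed in, with no verdict returned: in the last pictures the tan headphones stand upright and fully down in the dock, the switch lever is at its stop on the green side, the arm is clear, and the black headphones, mug and case had not moved (clock, pen pot and notebook were not re-measured).

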